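# Drive a worn sleeve out of its housing

## Robot

A 6-joint arm with a two-finger parallel gripper is mounted at the origin on the work surface. World frame = base frame: x ahead of the robot, y to its left, z up, the work surface at z = 0. Lengths are in m, angles in degrees, forces in N, time in s.
With the tool pointing down it reaches from about 0.4 to 0.825 m from the base axis. Payload 7 kg.
Tool frame: the origin (TCP) lies on the centre line of the jaws, within the pads' length; the fingertips stand r.tip_reach ahead of it and the grasp point (between the pads) is the TCP (r.tip_reach is the distance from the TCP to the fingertips, in m); z points along the fingers, y is the line along which they close (so a half turn about z gives the same grasp; the last joint's range is limited). The gripper opens to 88 mm and grips with 3 to 60 N. Pads are 19 mm wide; open, the fingers measure 130 mm over their backs; the gripper's body (78 mm by 193 mm) begins 47 mm behind the grasp point.
Start: joints at [85.606, 20.546, 0.682, 0, -70.136, -16.507], TCP at [0.241, 0.631, 0.218] pointing down, gripper open.
Joint ranges: [-176.03, 176.03], [-82.01, 121.73], [-58.28, 71.71], [-173.87, 95.51], [-174.79, -0.11], [-173.66, 173.66]. Speed limits (degrees/s): [136.94, 136.94, 172.46, 180, 180, 180].

## Interface

Orientations are given as [roll, pitch, yaw] about the fixed x, y, z axes, in that order (R = Rz(yaw) Ry(pitch) Rx(roll)).
In Python, from plant import sensors, cams, r gives the robot as it stands.
- The arm moves only by the tool drive_tool, never from a script. Its argument "rows" is a list of rows, each an object of numbers: "fingers": the gripper's target within -1 to 1 (fully open at 1, half-way at 0, shut at -1); "x", "y", "z": the shift along the tool's x, y, z in m; "spin": the turn about the tool's z in rad. A call has 1 to 10 rows; each row is the pose to reach, as a shift and turn from the pose commanded when the call began, along the tool's axes at that moment; what a row does not reach only later rows make up. A row lasts 1/8 s, in which the tool goes at most 62.5 mm and 10.7 degrees, less where a joint would pass 70% of its speed; a pose out of reach is approached as far as the arm can. A call with a gripper value outside its range is refused whole. The fingers move at their own pace and stop on an object; "newtons" is the grip in N (left out, the last holds). Time passes only in rows, so rows that repeat a pose let the fingers close. It gives the time, the measured TCP pose, the force, the opening and the grip force at its end, in the units of the state.
- sensors.get_state(): the state, without advancing time (a new reading comes with each control period).
- cams.capture(name): name is "scene" or "top"; returns a dict with "pixels" (400x640x3 uint8, red, green, blue), "intrinsics" (3x3 intrinsics, pixels), "eye" and "orientation" of the camera in the world. Camera axes: x right, y up, looking along -z (the intrinsics and any distortion apply to the point x, -y, -z); pixel columns grow to the right and rows downward; lengths in m; the calibration is good to about 2 mm. A picture is of the moment at which its call begins. There is no depth.
- r.close_job(): hands the job in; it is judged then, once.
The state is a dict: "time_s": time; "joints": joint angles; "qd": joint speeds; "joint_torque": joint torques, N m; "tcp_pos": TCP position; "eef_rot": TCP orientation; "contact_force": force on the tool from outside, world axes, zero at the start; "moment": the same for the moment, N m; "gripper_width": finger opening in m; "gripper_force": force on a finger pad.
Only numpy, scipy, OpenCV 4.12 (cv2) and the standard library are available. Lean on these libraries where they do the work, as an engineer would, in place of code of your own. Each camera call takes 0.05 s, during which the arm holds its last target. There are 200 camera calls.

## Task

Take the long slim drift from the rack and push it down the sloping bore of the clamped housing until the worn sleeve comes out of the far end and drops into the tray below. Then draw the drift out and hang it back in the rack, in the hole it came from. Leave the stout drift hanging where it is and do not disturb the jar.

Things in the scene. Friction and masses are not known exactly. Their poses are not given: they have to be found in the camera images.
- drift_grip (a point): Middle of the handle of the long slim drift: a loose aluminium rod, round about its own z (up when it hangs). Handle 30 mm thick, 65 mm long. This point is 40 mm above the underside of a collar 56 mm wide, 8 mm thick; below the collar the shaft, 26 mm thick, runs 115 mm to the tip. It hangs loosely by the collar in a rack hole; lift it straight up. 0.3 to 0.45 kg.
- drift_tip (a point): Centre of the lower end of the long drift's shaft, 155 mm from drift_grip along the drift's own -z; the last 4 mm of the shaft are tapered.
- stout_grip (a point): Middle of the handle of the stout drift: same handle and collar, but a shaft 40 mm thick and 75 mm long, too thick for the bore. It hangs in the other rack hole; its handle ends 35 mm above this point. Leave it hanging.
- rack: Fixed plain wooden bridge, 90 mm (its x) by 220 mm (its y), top 127 mm above the bench, origin on the bench under its middle; two legs at its y ends. Two through holes of 46 mm diameter.
- hole_a (a point): Centre of one rack hole, at the rack's top surface (drift collars rest here), 55 mm to the rack's -y.
- hole_b (a point): Centre of the other rack hole, at the top surface, 55 mm to the rack's +y.
- housing: Fixed grey round housing, 68 mm outside, 80 mm long, clamped sloping in a V-block. Origin: centre of the bore's upper mouth, 180 mm above the bench. z is the bore's axis, pointing up out of the mouth and leaning 28 degrees from vertical towards the robot; the drift goes in along -z. Bore 34 mm, straight through, lower mouth at z = -80 mm. Strap and nuts round it reach 57 mm from the axis.
- sleeve_center (a point): Centre of the brass sleeve: 32 mm outside, 14 mm hole, 60 mm long, 0.15 to 0.23 kg, z its axis. It starts in the bore, upper end 5 mm below the upper mouth, held by three spring balls in the wall 72 mm below the mouth. Starting it takes about 6 to 15 N, then it slides stiffly under light force; it drops free once its upper end has passed the balls (drift tip about 72 to 80 mm below the mouth).
- tray_floor (a point): Centre of the floor of the steel catch tray fixed below the housing: inside 150 mm (x) by 130 mm (y), walls 33 mm high.
- jar: Amber glass jar with a metal lid, 48 mm diameter, 75 mm tall, standing between rack and housing; origin at the centre of its underside. Do not disturb it.
Things that resemble listed ones, but are neither listed nor needed, are in the scene too. Of the things like the part that bears sleeve_center, leave any that is green, purple or turquoise; of the rest the smaller one is meant.

How it is judged (in metres and radians):
On the way, in this order (a step that is already met when the one before it is completed fails the run):
1. the long drift has entered the upper mouth of the bore, in line with it (z of drift_tip in the frame of housing between -0.06 and -0.003 m and x of drift_tip in the frame of housing between -0.008 and 0.008 m and y of drift_tip in the frame of housing between -0.008 and 0.008 m and angle between the z axis of drift_tip and the z axis of housing, either way round below 0.3 rad), for 0.1 s.
2. the sleeve is out of the bore's lower end while the drift is still deep in the bore (z of sleeve_center in the frame of housing below -0.105 m and z of drift_tip in the frame of housing below -0.05 m and angle between the z axis of drift_tip and the z axis of housing, either way round below 0.2 rad), for 0.05 s.
At the end, for the whole second after the job is handed in: The sleeve lies in the catch tray (its centre inside the tray walls and less than 55 mm above the bench). The long drift hangs upright (within 0.1 rad) by its collar in the rack hole it came from, its handle within 30 mm of where it started (x of sleeve_center in the frame of tray_floor between -0.075 and 0.075 m and y of sleeve_center in the frame of tray_floor between -0.065 and 0.065 m and height (world z) of sleeve_center below 0.055 m and distance of drift_grip from where it was at the start of the episode below 0.03 m and angle between drift_grip's own z axis and vertical below 0.1 rad); the robot touches nothing.
It fails at once if the stout drift is moved more than 40 mm (distance of stout_grip from where it was at the start of the episode above 0.04 m).
It fails at once if the jar is moved more than 30 mm or tipped (distance of jar from where it was at the start of the episode above 0.03 m or angle between jar's own z axis and vertical above 0.5 rad).
It also fails if it takes over 61 s, if anything falls off the work surface, if the arm or the gripper's body presses on something with over 40 N, if the wrist force passes 120 N, or if a joint passes its speed limit or range.

## Working session

There is one attempt and no reset: what is moved stays moved. The work goes in short steps, Python scripts to look and compute and a tool call to move; the robot and the scene stay as the last step left them, time stands still between calls to the robot, and variables do not carry over. Pictures are saved under pics/ and viewed, at most 10 in all, crops included, and the job is handed in when it is done.

Besides the shell and the picture viewer there is one more tool, called after "Emit:" as name([rows], argument=value, ...), one row to a line, values as JSON. drive_tool: Moves the arm, as the interface text tells. Its arguments: {"type":"object","properties":{"rows":{"type":"array"},"newtons":{"type":"number"}},"required":["rows"]}

```bash
mkdir -p pics; python3 - <<'E'
from plant import sensors,cams,r
import cv2,pickle,numpy as np
for n in ("scene","top"):
    c=cams.capture(n); pickle.dump(c,open(f"pics/{n}0.pkl","wb"))
    cv2.imwrite(f"pics/{n}0.png",c["pixels"][:,:,::-1]); print(n,np.round(c["intrinsics"],1).tolist(),c["eye"],c["orientation"],[k for k in c])
s=sensors.get_state();print(s["tcp_pos"],s["eef_rot"],s["time_s"],r.tip_reach)
E
```

```text
scene [[469.4, 0.0, 321.7], [0.0, 469.4, 207.1], [0.0, 0.0, 1.0]] [ 1.24367225 -0.18814157  0.91170273] [39.01630143 -0.42076905 75.58049732] ['pixels', 'intrinsics', 'eye', 'orientation']
top [[391.4, 0.0, 318.4], [0.0, 391.4, 204.2], [0.0, 0.0, 1.0]] [ 0.45921099 -0.02608287  0.88938923] [ 1.20962698e+01 -1.39837914e-02 -9.19839303e+01] ['pixels', 'intrinsics', 'eye', 'orientation']
[0.24069359 0.63018132 0.21681531] [ 1.79916710e+02 -6.94053809e-03 -2.09103318e+01] 0.1 0.019
```

View pics/scene0.png

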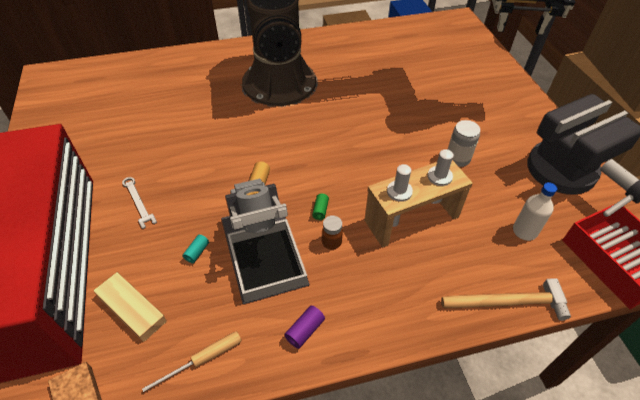

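View pics/top0.png

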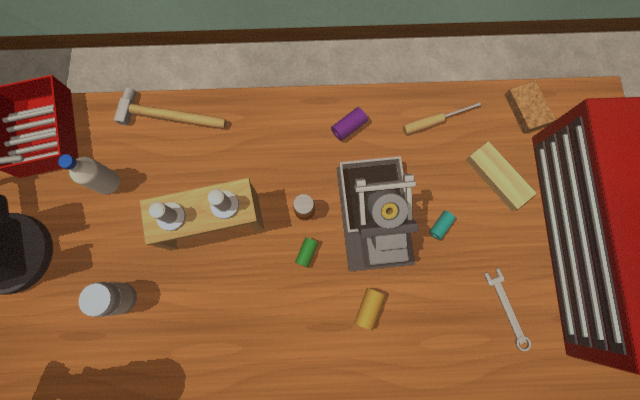

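The scene view shows the rack at about (420,190) with two handles at (402,178) and (444,165), the jar at (332,232), and the housing and tray at (262,235). The top view shows the sleeve ring in the bore at (390,211) and handles at (160,212) and (219,200). I need a closer look to tell the two shafts apart.

```bash
cat > h.py <<'E'
import numpy as np,pickle
from scipy.spatial.transform import Rotation as R
def cam(n): 
    return pickle.load(open(f"pics/{n}.pkl","rb"))
def ray(c,u,v):
    d=np.linalg.inv(c["intrinsics"])@[u,v,1]
    return np.array(c["eye"]),R.from_euler("xyz",c["orientation"],degrees=True).apply([d[0],-d[1],-d[2]])
def at_z(c,u,v,z):
    e,d=ray(c,u,v); return e+d*(z-e[2])/d[2]
def proj(c,p):
    q=R.from_euler("xyz",c["orientation"],degrees=True).inv().apply(np.array(p)-c["eye"])
    k=c["intrinsics"]@np.array([q[0],-q[1],-q[2]]); return k[:2]/k[2]
def tri(*cs): # (c,u,v)
    A=np.zeros((3,3));b=np.zeros(3)
    for c,u,v in cs:
        e,d=ray(c,u,v);d/=np.linalg.norm(d);P=np.eye(3)-np.outer(d,d);A+=P;b+=P@e
    return np.linalg.solve(A,b)
E
python3 - <<'E'
from h import *; import cv2
def crop(n,x,y,w,h,s):
    return cv2.resize(cam(n)["pixels"][y:y+h,x:x+w,::-1],None,fx=s,fy=s,interpolation=cv2.INTER_CUBIC)
cv2.imwrite("pics/c1.png",np.vstack([crop("scene0",350,135,133,100,6)[:600]])[:600,:798])
a=crop("top0",130,170,150,85,5.3); b=crop("top0",335,150,100,125,4.2)
cv2.imwrite("pics/c2.png",crop("top0",130,170,140,90,5.7))
cv2.imwrite("pics/c3.png",crop("top0",330,150,110,125,4.8))
t=cam("top0")
for u,v,z in [(160,212,.2),(219,200,.2),(390,211,.18),(304,200,.075),(370,310,.02)]: print(u,v,at_z(t,u,v,z))
E
```

```text
160 212 [0.60240651 0.25297959 0.2       ]
219 200 [0.6208371  0.14764857 0.2       ]
390 211 [ 0.59376315 -0.16327366  0.18      ]
304 200 [ 0.64387771 -0.0020114   0.075     ]
370 310 [ 0.40941562 -0.13549603  0.02      ]
```

View pics/c1.png

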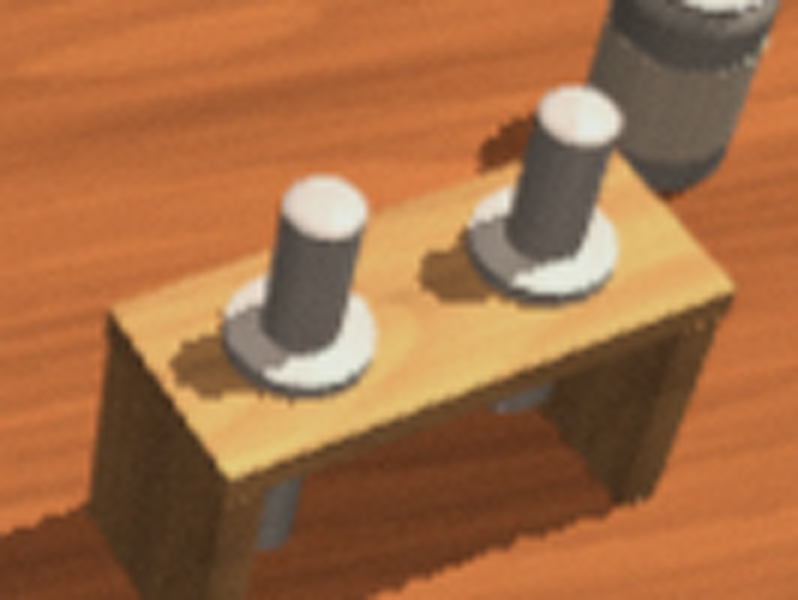

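View pics/c2.png

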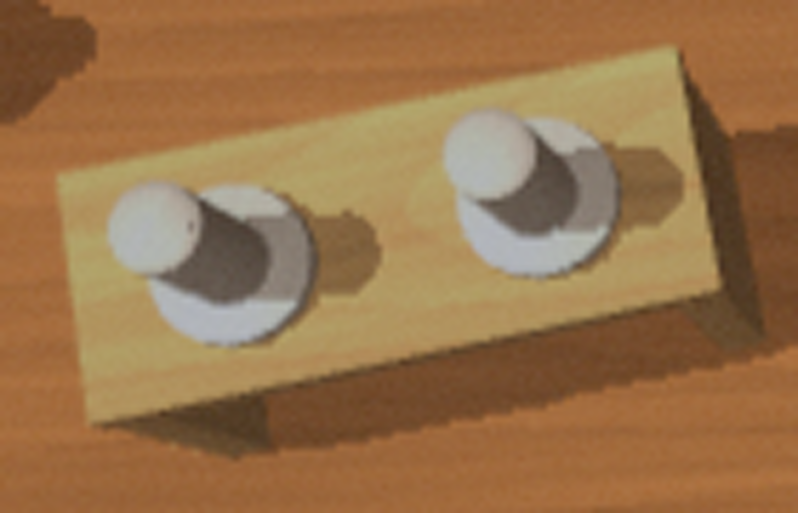

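View pics/c3.png

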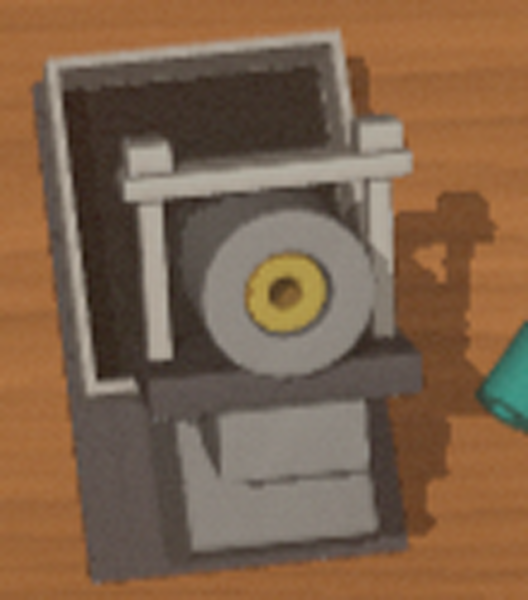

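The close-ups settle it. The long slim drift is the one nearer the jar: its thin shaft hangs low at crop (278,545), and in the top view its handle is at (219,200). The other drift shows only a short thick stub. The brass ring is in the bore at about (390,211).

```bash
python3 - <<'E'
from h import *
t=cam("top0");s=cam("scene0")
c2=lambda x,y:(130+x/5.7,170+y/5.7); c3=lambda x,y:(330+x/4.8,150+y/4.8); c1=lambda x,y:(350+x/6,135+y/6)
A=lambda p,z:at_z(t,*p,z)
ang=lambda d:np.degrees(np.arctan2(d[1],d[0]))
cs=[A(c2(*p),.127) for p in [(58,175),(672,47),(722,290),(88,425)]]
print("rack",np.round(cs,4),np.mean(cs,0),[np.linalg.norm(cs[i]-cs[i-1]) for i in range(4)],"yaw y-axis",ang(cs[0]-cs[1])-90,ang(cs[3]-cs[2])-90)
print("collar long",A(c2(538,197),.135),"stout",A(c2(233,266),.135))
print("scene collar long",at_z(s,*c1(300,332),.135),"stout",at_z(s,*c1(544,240),.135))
print("handle top tri",tri((t,*c2(490,155)),(s,*c1(324,208))),"stout",tri((t,*c2(155,228)),(s,*c1(580,115))))
print("mouth",A(c3(288.5,292.5),.18),A(c3(286,293),.176))
print("bar",ang(A(c3(125,188),.17)-A(c3(410,163),.17))-90)
print("plate",ang(A(c3(38,85),.01)-A(c3(92,578),.01)),ang(A(c3(92,578),.01)-A(c3(405,548),.01))-90)
print("tray",ang(A(c3(50,62),.04)-A(c3(92,393),.04)),ang(A(c3(50,62),.04)-A(c3(338,32),.04))-90)
E
python3 - <<'E'
import sys; sys.path.insert(0,".")
from h import *; import cv2
p=cam("scene0")["pixels"][165:305,195:335,::-1]
cv2.imwrite("pics/c4.png",cv2.resize(p,None,fx=4.2,fy=4.2,interpolation=cv2.INTER_CUBIC))
E
```

```text
rack [[0.642  0.3232 0.127 ]
 [0.681  0.1085 0.127 ]
 [0.5931 0.091  0.127 ]
 [0.5538 0.3076 0.127 ]] [0.61746752 0.20758962 0.127     ] [np.float64(0.08953208373948664), np.float64(0.21820990012390798), np.float64(0.08969880071614493), np.float64(0.22022170232413962)] yaw y-axis 10.321614375639342 10.281287579443259
collar long [0.62648414 0.15325189 0.135     ] stout [0.60584731 0.25754781 0.135     ]
scene collar long [0.6314377  0.15270134 0.135     ] stout [0.61047402 0.25815775 0.135     ]
handle top tri [0.62722508 0.15431105 0.1959446 ] stout [0.60698803 0.25977824 0.19683641]
mouth [ 0.59387388 -0.16347451  0.18      ] [ 0.5944699  -0.16326813  0.176     ]
bar 3.178820833294239
plate 3.4144088673008026 3.411979002616775
tray 4.263111869400161 4.233056789750876
```

View pics/c4.png

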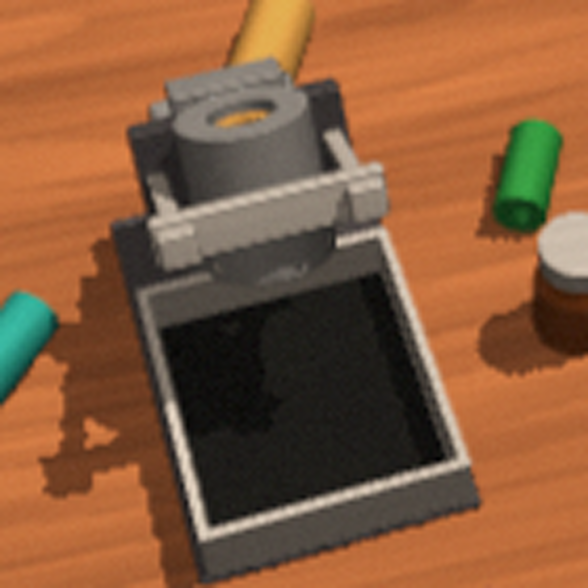

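The scene view agrees with the top view: mouth ring at crop (241,115), which is full-image (252,192), and the tray extends away from the robot. I'll compute the move numbers next.

```bash
cat >> h.py <<'E'
def go(p,yaw=None):
    from plant import sensors
    s=sensors.get_state(); T=R.from_euler("xyz",s["eef_rot"],degrees=True)
    print("t",s["time_s"],"tcp",np.round(s["tcp_pos"],4),"rot",np.round(s["eef_rot"],2),"w",s["gripper_width"],"F",np.round(s["contact_force"],1))
    print("shift",np.round(T.inv().apply(np.array(p)-s["tcp_pos"]),4), "spin",None if yaw is None else np.radians(-((yaw-s["eef_rot"][2]+180)%360-180)))
E
python3 - <<'E'
from h import *
t=cam("top0");s=cam("scene0")
print("mouth tri",tri((t,390.1,210.9),(s,252.4,192.4)), at_z(s,252.4,192.4,.18))
print("jar",tri((t,304,200),(s,332.5,224)))
print(proj(s,[.5939,-.1635,.18]),proj(t,[.5939,-.1635,.18]))
go([.6275,.154,.28],3.7)
E
```

```text
mouth tri [ 0.59475946 -0.16399282  0.1759546 ] [ 0.59841542 -0.16387323  0.18      ]
jar [ 0.64323432 -0.00239933  0.07753324]
[252.23110746 190.7579717 ] [390.11691092 210.92315854]
t 0.1 tcp [0.2407 0.6302 0.2168] rot [ 1.7992e+02 -1.0000e-02 -2.0910e+01] w 0.08729765946102125 F [ 0.1 -0.2 -0.1]
shift [ 0.5313  0.3069 -0.0627] spin -0.4295313207090661
```

Emit:
drive_tool([
  {"fingers":1,"z":-0.06},
  {"fingers":1,"z":-0.063,"x":0.06,"y":0.03,"spin":-0.1},
  {"fingers":1,"x":0.531,"y":0.307,"z":-0.063,"spin":-0.43},
  {"fingers":1,"x":0.531,"y":0.307,"z":-0.063,"spin":-0.43},
  {"fingers":1,"x":0.531,"y":0.307,"z":-0.063,"spin":-0.43},
  {"fingers":1,"x":0.531,"y":0.307,"z":-0.063,"spin":-0.43},
  {"fingers":1,"x":0.531,"y":0.307,"z":-0.063,"spin":-0.43},
  {"fingers":1,"x":0.531,"y":0.307,"z":-0.063,"spin":-0.43},
  {"fingers":1,"x":0.531,"y":0.307,"z":-0.063,"spin":-0.43},
  {"fingers":1,"x":0.531,"y":0.307,"z":-0.063,"spin":-0.43},
], newtons=10)

```text
invalid input
```

Emit:
drive_tool([
  {"fingers":1,"x":0,"y":0,"z":-0.06,"spin":0},
  {"fingers":1,"x":0.06,"y":0.03,"z":-0.063,"spin":-0.1},
  {"fingers":1,"x":0.531,"y":0.307,"z":-0.063,"spin":-0.43},
  {"fingers":1,"x":0.531,"y":0.307,"z":-0.063,"spin":-0.43},
  {"fingers":1,"x":0.531,"y":0.307,"z":-0.063,"spin":-0.43},
  {"fingers":1,"x":0.531,"y":0.307,"z":-0.063,"spin":-0.43},
  {"fingers":1,"x":0.531,"y":0.307,"z":-0.063,"spin":-0.43},
  {"fingers":1,"x":0.531,"y":0.307,"z":-0.063,"spin":-0.43},
  {"fingers":1,"x":0.531,"y":0.307,"z":-0.063,"spin":-0.43},
  {"fingers":1,"x":0.531,"y":0.307,"z":-0.063,"spin":-0.43},
], newtons=10)

```text
time_s: 1.35
tcp_pos: [0.5963, 0.1924, 0.2804]
eef_rot: [180.0, 0.0, 3.7]
contact_force: [0.8, 1.2, -0.2]
gripper_width: 0.0877
gripper_force: 0.0
```

Emit:
drive_tool([
  {"fingers":1,"x":0.0287,"y":0.0403,"z":0,"spin":0},
  {"fingers":1,"x":0.0287,"y":0.0403,"z":0.02,"spin":0},
  {"fingers":1,"x":0.0287,"y":0.0403,"z":0.02,"spin":0},
  {"fingers":1,"x":0.0287,"y":0.0403,"z":0.02,"spin":0},
])

```text
time_s: 1.85
tcp_pos: [0.6267, 0.1562, 0.2611]
eef_rot: [180.0, -0.0, 3.8]
contact_force: [0.0, -0.9, 0.2]
gripper_width: 0.0873
gripper_force: 0.0
```

```bash
python3 -c "
from h import *
go([.6275,.154,.171],3.7)"
```

```text
t 1.85 tcp [0.6267 0.1562 0.2611] rot [ 1.7999e+02 -1.0000e-02  3.7800e+00] w 0.08728708329656155 F [ 0.  -0.9  0.2]
shift [0.0007 0.0022 0.0901] spin 0.0013651061986610143
```

Descend onto the handle, then close lightly.

Emit:
drive_tool([
  {"fingers":1,"x":0.001,"y":0.002,"z":0.04,"spin":0},
  {"fingers":1,"x":0.001,"y":0.002,"z":0.07,"spin":0},
  {"fingers":1,"x":0.001,"y":0.002,"z":0.09,"spin":0},
  {"fingers":1,"x":0.001,"y":0.002,"z":0.09,"spin":0},
  {"fingers":-1,"x":0.001,"y":0.002,"z":0.09,"spin":0},
  {"fingers":-1,"x":0.001,"y":0.002,"z":0.09,"spin":0},
  {"fingers":-1,"x":0.001,"y":0.002,"z":0.09,"spin":0},
  {"fingers":-1,"x":0.001,"y":0.002,"z":0.09,"spin":0},
  {"fingers":-1,"x":0.001,"y":0.002,"z":0.09,"spin":0},
  {"fingers":-1,"x":0.001,"y":0.002,"z":0.09,"spin":0},
], newtons=15)

```text
time_s: 3.1
tcp_pos: [0.6279, 0.1539, 0.1706]
eef_rot: [180.0, 0.0, 3.7]
contact_force: [1.4, -0.1, 0.1]
gripper_width: 0.0335
gripper_force: 0.0
```

Emit:
drive_tool([
  {"fingers":-1,"x":0,"y":0,"z":0,"spin":0},
  {"fingers":-1,"x":0,"y":0,"z":0,"spin":0},
  {"fingers":-1,"x":0,"y":0,"z":0,"spin":0},
  {"fingers":-1,"x":0,"y":0,"z":-0.02,"spin":0},
  {"fingers":-1,"x":0,"y":0,"z":-0.04,"spin":0},
  {"fingers":-1,"x":0,"y":0,"z":-0.06,"spin":0},
  {"fingers":-1,"x":0,"y":0,"z":-0.06,"spin":0},
  {"fingers":-1,"x":0,"y":0,"z":-0.06,"spin":0},
], newtons=15)

```text
time_s: 4.1
tcp_pos: [0.627, 0.1537, 0.2291]
eef_rot: [180.0, 0.1, 3.7]
contact_force: [-0.3, 0.1, -4.3]
gripper_width: 0.0294
gripper_force: 15.0
```

Held (−4.3 N ≈ its weight). Now I tilt it in the hole by pulling towards the robot, stopping partway to check the force.

Emit:
drive_tool([
  {"fingers":-1,"x":-0.008,"y":0,"z":0,"spin":0},
  {"fingers":-1,"x":-0.016,"y":0,"z":0,"spin":0},
  {"fingers":-1,"x":-0.024,"y":0,"z":0,"spin":0},
  {"fingers":-1,"x":-0.03,"y":0,"z":0,"spin":0},
  {"fingers":-1,"x":-0.03,"y":0,"z":0,"spin":0},
])

```text
time_s: 4.72
tcp_pos: [0.5976, 0.152, 0.2311]
eef_rot: [-180.0, -0.0, 3.8]
contact_force: [1.8, 1.1, -4.4]
gripper_width: 0.0296
gripper_force: 15.0
```

Emit:
drive_tool([
  {"fingers":-1,"x":-0.008,"y":0,"z":0,"spin":0},
  {"fingers":-1,"x":-0.016,"y":0,"z":0,"spin":0},
  {"fingers":-1,"x":-0.024,"y":0,"z":0,"spin":0},
  {"fingers":-1,"x":-0.034,"y":0,"z":0,"spin":0},
  {"fingers":-1,"x":-0.034,"y":0,"z":0,"spin":0},
])

```text
time_s: 5.35
tcp_pos: [0.5634, 0.1497, 0.2312]
eef_rot: [-180.0, -0.0, 3.8]
contact_force: [1.9, 1.2, -2.1]
gripper_width: 0.0296
gripper_force: 15.0
```

```bash
cat > snap.py <<'E'
from plant import cams; import cv2,pickle,sys
from h import *
n,tag,x,y,w,h,s=sys.argv[1],sys.argv[2],*map(int,sys.argv[3:8])
c=cams.capture(n);pickle.dump(c,open(f"pics/{tag}.pkl","wb"))
cv2.imwrite(f"pics/{tag}.png",cv2.resize(c["pixels"][y:y+h,x:x+w,::-1],None,fx=s,fy=s,interpolation=cv2.INTER_CUBIC))
E
python3 snap.py scene s1 340 60 150 150 4
```

```text
(no output)
```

View pics/s1.png

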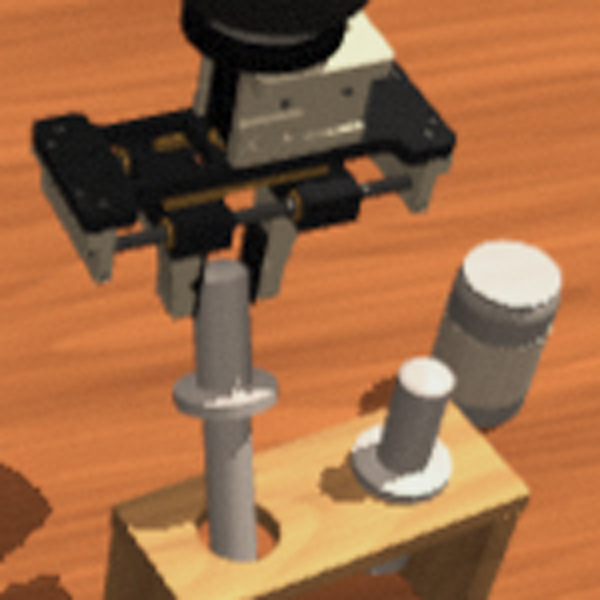

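The drift leans in the grip: collar at crop (225,391), which is full-image (396,158), shaft passing through the hole near (232,535), and the stout drift undisturbed. I'll compare with projected tilts, then plan the lift and carry.

```bash
python3 - <<'E'
from h import *
c=cam("s1"); T=np.array([.5634,.1497,.2312]); x=np.array([np.cos(np.radians(3.7)),np.sin(np.radians(3.7)),0])
print("TCP px",(proj(c,T)-[340,60])*4)
for th in (20,24,28,32):
    a=-np.sin(np.radians(th))*x+[0,0,np.cos(np.radians(th))]
    print(th,[np.round((proj(c,T+k*a)-[340,60])*4,1).tolist() for k in (.031,-.040,-.1)])
a=-np.sin(np.radians(28))*x+[0,0,np.cos(np.radians(28))]; M=np.array([.595,-.1637,.18])
tip=.159
for d in (-.04,-.01,.03,.08): print("depth",d,"TCP",np.round(M+a*(tip-d),4))
go(M+a*(tip+.04),3.7)
E
```

```text
TCP px [214.58742059 309.59513099]
20 [[213.5, 254.9], [216.0, 377.6], [218.0, 474.6]]
24 [[211.7, 253.6], [218.2, 379.5], [223.3, 479.6]]
28 [[210.0, 252.7], [220.3, 381.0], [228.6, 483.9]]
32 [[208.3, 252.0], [222.5, 382.2], [233.9, 487.4]]
depth -0.04 TCP [ 0.5018 -0.1697  0.3557]
depth -0.01 TCP [ 0.5158 -0.1688  0.3292]
depth 0.03 TCP [ 0.5346 -0.1676  0.2939]
depth 0.08 TCP [ 0.558  -0.1661  0.2498]
t 5.4 tcp [0.5637 0.1498 0.2312] rot [-1.7999e+02 -4.0000e-02  3.7600e+00] w 0.029661037307401793 F [ 1.3  1.  -2.5]
shift [-0.0827  0.3147 -0.1246] spin 0.001077788764420641
```

Emit:
drive_tool([
  {"fingers":-1,"x":0,"y":0,"z":0,"spin":0},
  {"fingers":-1,"x":0,"y":0,"z":0,"spin":0},
  {"fingers":-1,"x":-0.015,"y":0,"z":-0.028,"spin":0},
  {"fingers":-1,"x":-0.035,"y":0,"z":-0.066,"spin":0},
  {"fingers":-1,"x":-0.05,"y":0,"z":-0.1,"spin":0},
  {"fingers":-1,"x":-0.083,"y":0.05,"z":-0.13,"spin":0},
  {"fingers":-1,"x":-0.083,"y":0.11,"z":-0.13,"spin":0},
  {"fingers":-1,"x":-0.083,"y":0.17,"z":-0.13,"spin":0},
  {"fingers":-1,"x":-0.083,"y":0.22,"z":-0.13,"spin":0},
  {"fingers":-1,"x":-0.083,"y":0.26,"z":-0.13,"spin":0},
], newtons=55)

```text
time_s: 6.65
tcp_pos: [0.4974, -0.1171, 0.3603]
eef_rot: [-180.0, 0.1, 3.7]
contact_force: [0.8, -0.1, -4.2]
gripper_width: 0.0289
gripper_force: 55.0
```

Emit:
drive_tool([
  {"fingers":-1,"x":0,"y":0.035,"z":0,"spin":0},
  {"fingers":-1,"x":0,"y":0.055,"z":0,"spin":0},
  {"fingers":-1,"x":0,"y":0.055,"z":0,"spin":0},
  {"fingers":-1,"x":0,"y":0.055,"z":0,"spin":0},
])

```text
time_s: 7.15
tcp_pos: [0.5014, -0.1697, 0.3602]
eef_rot: [-180.0, 0.1, 3.7]
contact_force: [0.0, -0.3, -4.2]
gripper_width: 0.029
gripper_force: 55.0
```

```bash
python3 -c "
from h import *
go([.5018,-.1697,.3557],3.7)"; python3 snap.py scene s2 180 30 150 190 3;python3 snap.py top t2 320 100 130 180 3
python3 -c "
import cv2,numpy as np
a=cv2.imread('pics/s2.png');b=cv2.imread('pics/t2.png');h=min(len(a),len(b));cv2.imwrite('pics/st2.png',np.hstack([a[:h],b[:h]])[:600,:800]);print(a.shape,b.shape)"
```

```text
t 7.15 tcp [ 0.5014 -0.1697  0.3602] rot [-1.7998e+02  7.0000e-02  3.7200e+00] w 0.02900530243598052 F [ 0.  -0.3 -4.2]
shift [ 0.0004 -0.      0.0045] spin 0.00027629295656234125
(570, 450, 3) (540, 390, 3)
```

View pics/st2.png

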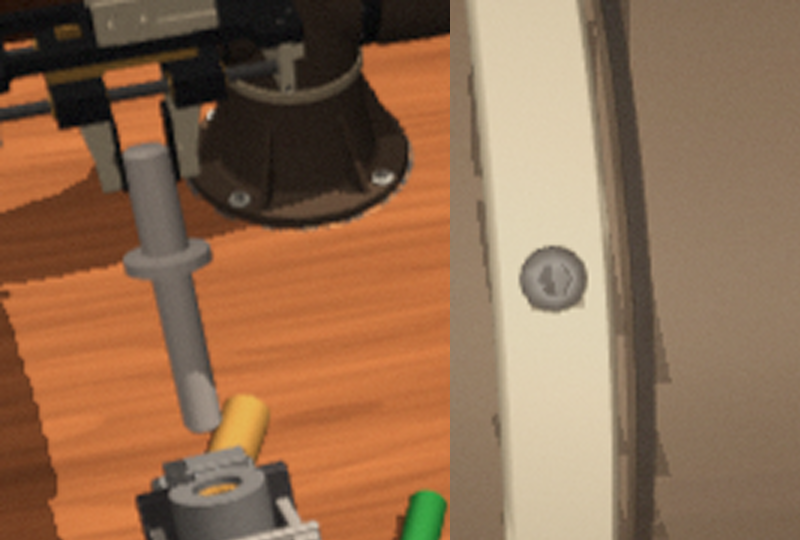

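The scene crop shows the drift held with its lean: handle top at (147,150), collar centre at (168,257), tip centre at about (203,423). The mouth below is at (218,488). The arm blocks the top view, so I'll fit tilt and slip from the scene view.

```bash
cat > fit.py <<'E'
from h import *
from scipy.optimize import least_squares
c=cam("s2"); T=np.array([.5014,-.1697,.3602])
obs=np.array([[147,151],[168,257],[203,423]])/3+[180,30]
yaw=np.radians(3.7); x=np.array([np.cos(yaw),np.sin(yaw),0]); y=np.array([-np.sin(yaw),np.cos(yaw),0])
def ax(th,ph): 
    v=-np.sin(th)*x+np.sin(ph)*y; return v+[0,0,np.sqrt(1-v@v)]
def f(p):
    th,g,oy=p; a=ax(th,0); O=T+g*a+oy*y
    return (np.array([proj(c,O+k*a) for k in (.0335,-.036,-.155)])-obs).ravel()
s=least_squares(f,[.49,-.004,0]); th,g,oy=s.x
print("tilt",np.degrees(th),"grip offset",g,"lateral",oy,"resid px",np.round(s.fun,2))
a=ax(th,0);print("tip",T+a*(g-.155)+oy*y)
A=ax(np.radians(28),0);M=np.array([.595,-.1637,.18])
print("mouth px err",proj(c,M),np.array([218,488])/3+[180,30])
H=np.array([x*np.cos(np.radians(28))+np.array([0,0,np.sin(np.radians(28))]),y,A])
print("tip in housing",H@(T+a*(g-.155)-M))
print("tip in housing, lateral",H@(T+a*(g-.155)+oy*y-M))
E
python3 fit.py
```

```text
tilt 21.15163421675589 grip offset -0.010444304843570512 lateral 0.0009470632879267846 resid px [-0.2  -0.13  0.22  0.22 -0.01 -0.09]
tip [ 0.56091295 -0.16490243  0.20590189]
mouth px err [252.21961645 191.16682107] [252.66666667 192.66666667]
tip in housing [-1.79426608e-02  5.27303428e-05  3.88759844e-02]
tip in housing, lateral [-0.01794266  0.00099979  0.03887598]
```

```bash
sed -i 's|+\[180,30\]$|+[180,30]-[.4,1.5]|' fit.py; sed -n 4,5p fit.py; grep obs= fit.py; python3 fit.py
```

```text
obs=np.array([[147,151],[168,257],[203,423]])/3+[180,30]-[.4,1.5]
yaw=np.radians(3.7); x=np.array([np.cos(yaw),np.sin(yaw),0]); y=np.array([-np.sin(yaw),np.cos(yaw),0])
obs=np.array([[147,151],[168,257],[203,423]])/3+[180,30]-[.4,1.5]
tilt 20.707471214714765 grip offset -0.0075273040019356845 lateral 0.0008123297154090068 resid px [-0.18 -0.15  0.22  0.24 -0.03 -0.09]
tip [ 0.55869693 -0.16518075  0.2081723 ]
mouth px err [252.21961645 191.16682107] [252.66666667 192.66666667]
tip in housing [-1.88451763e-02  5.27303428e-05  4.19272569e-02]
tip in housing, lateral [-0.01884518  0.00086506  0.04192726]
```

Emit:
drive_tool([
  {"fingers":-1,"x":0.015,"y":0,"z":0,"spin":0},
  {"fingers":-1,"x":0.029,"y":0.001,"z":0.01,"spin":0},
  {"fingers":-1,"x":0.029,"y":0.001,"z":0.018,"spin":0},
  {"fingers":-1,"x":0.029,"y":0.001,"z":0.018,"spin":0},
  {"fingers":-1,"x":0.029,"y":0.001,"z":0.018,"spin":0},
])

```text
time_s: 7.88
tcp_pos: [0.5306, -0.1692, 0.3427]
eef_rot: [180.0, 0.0, 3.7]
contact_force: [0.6, 0.2, -4.7]
gripper_width: 0.0287
gripper_force: 55.0
```

```bash
python3 snap.py scene s3 205 120 100 100 6; python3 - <<'E'
from h import *; c=cam("s3")
go([.5,-.17,.3])
f=lambda p:(proj(c,p)+[.4,1.5]-[205,120])*6
print("mouth",f([.595,-.1637,.18]),"tip target",f([.5876,-.1642,.1897]))
E
```

```text
t 7.925 tcp [ 0.5307 -0.1692  0.343 ] rot [ 1.7999e+02 -3.0000e-02  3.7300e+00] w 0.02878806185885902 F [ 0.2 -0.4 -4. ]
shift [-0.0307 -0.0013  0.043 ] spin None
mouth [285.71769868 436.00092644] tip target [277.77900377 401.83357283]
```

View pics/s3.png

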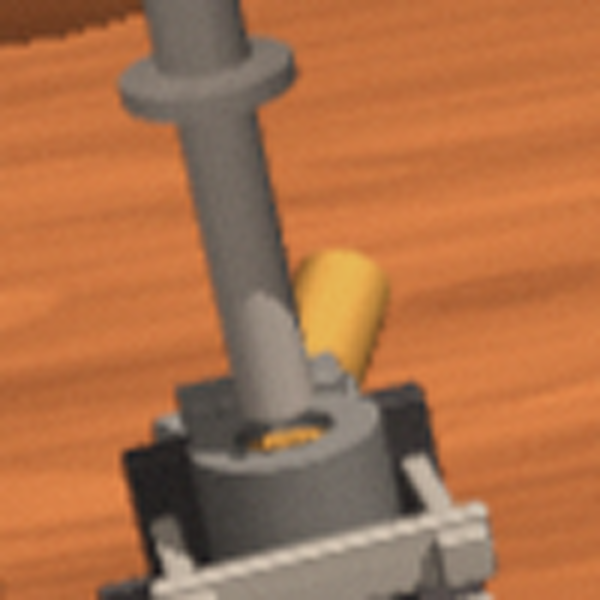

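The tip centre is at about (277,410), directly above the mouth ring at (287,433), and in line along the bore direction. I'll advance along the bore axis and watch the force.

Emit:
drive_tool([
  {"fingers":-1,"x":0.003,"y":0,"z":0.006,"spin":0},
  {"fingers":-1,"x":0.006,"y":0,"z":0.011,"spin":0},
  {"fingers":-1,"x":0.008,"y":0,"z":0.0155,"spin":0},
  {"fingers":-1,"x":0.01,"y":0,"z":0.019,"spin":0},
  {"fingers":-1,"x":0.01,"y":0,"z":0.019,"spin":0},
])

```text
time_s: 8.55
tcp_pos: [0.5393, -0.172, 0.3332]
eef_rot: [179.6, -0.3, 3.8]
contact_force: [-22.5, 0.5, 43.0]
gripper_width: 0.029
gripper_force: 55.4
```

```bash
python3 - <<'E'
from plant import sensors
import numpy as np
s=sensors.get_state();F=np.array(s["contact_force"]);m=np.array(s["moment"])
print(F,m,s["tcp_pos"],s["eef_rot"])
# line of action: r = FxM/F^2 + k F
r0=np.cross(F,m)/(F@F); f=F/np.linalg.norm(F)
for k in (-.12,-.14,-.155,-.17): print(k,r0+k*f, "world",np.array(s["tcp_pos"])+r0+k*f)
E
```

```text
[-22.49068217   0.46130054  43.03504213] [0.53922976 8.33002034 0.1072354 ] [ 0.53933504 -0.1719901   0.33317737] [179.5572277   -0.32753091   3.76875393]
-0.12 [-0.0964251   0.00972389 -0.18590276] world [ 0.44290994 -0.16226621  0.14727461]
-0.14 [-0.08716202  0.00953389 -0.2036273 ] world [ 0.45217302 -0.1624562   0.12955007]
-0.155 [-0.08021472  0.0093914  -0.21692071] world [ 0.45912033 -0.1625987   0.11625667]
-0.17 [-0.07326741  0.0092489  -0.23021411] world [ 0.46606764 -0.16274119  0.10296326]
```

Contact came at about rim depth, with the force purely along the bore axis, so the tip is probably on the rim. One close look will show the offset.

```bash
python3 snap.py scene s4 220 150 70 65 9; python3 - <<'E'
from h import *; c=cam("s4"); f=lambda p:np.round((proj(c,p)+[.4,1.5]-[220,150])*9,1)
yaw=np.radians(3.7); x=np.array([np.cos(yaw),np.sin(yaw),0]); t=np.radians(28)
A=-np.sin(t)*x+[0,0,np.cos(t)];Hx=np.cos(t)*x+[0,0,np.sin(t)];Y=np.cross(A,Hx);M=np.array([.595,-.1637,.18])
for n,v in (("M",M),("x+17",M+.017*Hx),("x-17",M-.017*Hx),("y+17",M+.017*Y),("y-17",M-.017*Y),("x+34",M+.034*Hx),("x-34",M-.034*Hx),("A+20",M+.02*A)): print(n,f(v))
E
```

```text
M [293.6 384. ]
x+17 [304.6 408.7]
x-17 [282.9 360.1]
y+17 [366.1 367. ]
y-17 [220.5 401.2]
x+34 [316.  434.2]
x-34 [272.6 336.8]
A+20 [276.  303.2]
```

View pics/s4.png

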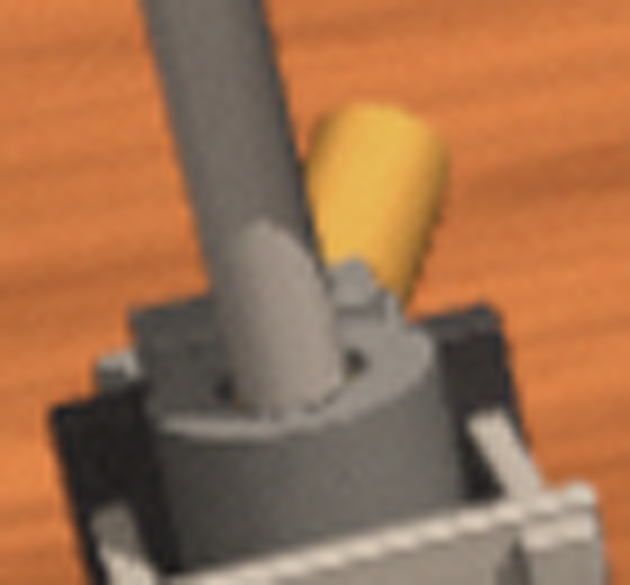

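The tip's lower edge at (295,416) overlaps the rim edge nearest the camera, expected at (305,409). The dark gaps either side are at (225,390) and (352,362). So the tip sits about 7 mm too far from the robot and about 1 mm too far to −y. I'll back off, shift and re-enter.

Emit:
drive_tool([
  {"fingers":-1,"x":-0.007,"y":0,"z":-0.0135,"spin":0},
  {"fingers":-1,"x":-0.013,"y":-0.001,"z":-0.01,"spin":0},
  {"fingers":-1,"x":-0.013,"y":-0.001,"z":-0.01,"spin":0},
  {"fingers":-1,"x":-0.011,"y":-0.001,"z":-0.005,"spin":0},
  {"fingers":-1,"x":-0.0085,"y":-0.001,"z":-0.001,"spin":0},
  {"fingers":-1,"x":-0.006,"y":-0.001,"z":0.0035,"spin":0},
  {"fingers":-1,"x":-0.006,"y":-0.001,"z":0.0035,"spin":0},
])

```text
time_s: 9.48
tcp_pos: [0.5343, -0.1689, 0.3222]
eef_rot: [179.9, -0.0, 3.7]
contact_force: [-5.7, -2.0, 6.2]
gripper_width: 0.0285
gripper_force: 54.9
```

```bash
python3 - <<'E'
from h import *
go([.5346,-.17,.3275])
E
```

```text
t 9.475 tcp [ 0.5343 -0.1689  0.3222] rot [ 1.7987e+02 -3.0000e-02  3.7400e+00] w 0.02846820833667634 F [-5.7 -2.   6.2]
shift [ 0.0003  0.0011 -0.0053] spin None
```

It is in the bore, with a light reaction from the sleeve. Continue down the axis, blending in a little −x so the drift swings to the bore's slope.

Emit:
drive_tool([
  {"fingers":-1,"x":0.002,"y":0,"z":0.0045,"spin":0},
  {"fingers":-1,"x":0.003,"y":0,"z":0.009,"spin":0},
  {"fingers":-1,"x":0.0045,"y":0,"z":0.0135,"spin":0},
  {"fingers":-1,"x":0.006,"y":0,"z":0.018,"spin":0},
  {"fingers":-1,"x":0.007,"y":0,"z":0.0225,"spin":0},
  {"fingers":-1,"x":0.007,"y":0,"z":0.0225,"spin":0},
])

```text
time_s: 10.22
tcp_pos: [0.5414, -0.1683, 0.2983]
eef_rot: [179.9, 0.0, 3.7]
contact_force: [-3.4, -1.9, 1.9]
gripper_width: 0.0292
gripper_force: 54.8
```

Emit:
drive_tool([
  {"fingers":-1,"x":0.002,"y":0,"z":0.005,"spin":0},
  {"fingers":-1,"x":0.003,"y":0,"z":0.01,"spin":0},
  {"fingers":-1,"x":0.0045,"y":0,"z":0.015,"spin":0},
  {"fingers":-1,"x":0.006,"y":0,"z":0.02,"spin":0},
  {"fingers":-1,"x":0.0075,"y":0,"z":0.025,"spin":0},
  {"fingers":-1,"x":0.0075,"y":0,"z":0.025,"spin":0},
])

```text
time_s: 10.98
tcp_pos: [0.5495, -0.1675, 0.273]
eef_rot: [179.9, -0.0, 3.7]
contact_force: [-1.9, -1.8, 1.1]
gripper_width: 0.0288
gripper_force: 54.8
```

Emit:
drive_tool([
  {"fingers":-1,"x":0.002,"y":0,"z":0.005,"spin":0},
  {"fingers":-1,"x":0.0035,"y":0,"z":0.01,"spin":0},
  {"fingers":-1,"x":0.0055,"y":0,"z":0.015,"spin":0},
  {"fingers":-1,"x":0.007,"y":0,"z":0.02,"spin":0},
  {"fingers":-1,"x":0.0085,"y":0,"z":0.024,"spin":0},
  {"fingers":-1,"x":0.0085,"y":0,"z":0.024,"spin":0},
])

```text
time_s: 11.72
tcp_pos: [0.5581, -0.166, 0.2475]
eef_rot: [-180.0, 0.0, 3.7]
contact_force: [3.1, -0.7, -4.9]
gripper_width: 0.0288
gripper_force: 54.8
```

```bash
cat > brass.py <<'E'
from plant import cams; import cv2
from h import *
c=cams.capture("scene"); p=cv2.cvtColor(c["pixels"],cv2.COLOR_RGB2HSV)[185:300,215:310]; rgb=c["pixels"][185:300,215:310].astype(int)
m=((p[...,0]>17)&(p[...,0]<32)&(p[...,1]>90)&(p[...,2]>60)).astype(np.uint8)
n,_,st,ce=cv2.connectedComponentsWithStats(m)
for i in range(1,n):
    if st[i,4]>15: u,v=ce[i]+[215,185]; print("brass area",st[i,4],"px",u,v,"at z=.02",at_z(c,u-.4,v-1.5,.02))
E
python3 brass.py; python3 -c "
from h import *
go([.558,-.167,.25])"
```

```text
brass area 39 px 270.0769230769231 235.7948717948718 at z=.02 [ 0.59503414 -0.14003209  0.02      ]
t 11.775 tcp [ 0.558  -0.1661  0.2478] rot [-1.7997e+02  1.0000e-02  3.7400e+00] w 0.028971106988314566 F [ 2.8 -0.3 -5.8]
shift [-0.0001  0.0009 -0.0022] spin None
```

Emit:
drive_tool([
  {"fingers":-1,"x":0.002,"y":0,"z":0.0045,"spin":0},
  {"fingers":-1,"x":0.0025,"y":0,"z":0.005,"spin":0},
  {"fingers":-1,"x":0.0025,"y":0,"z":0.005,"spin":0},
])

```text
time_s: 12.15
tcp_pos: [0.5602, -0.1661, 0.2434]
eef_rot: [-180.0, 0.0, 3.7]
contact_force: [1.9, 0.7, -4.3]
gripper_width: 0.0289
gripper_force: 54.8
```

```bash
python3 brass.py; python3 - <<'E'
from h import *; import pickle
from plant import cams
c=cams.capture("scene"); a=c["pixels"].astype(int); b=cam("s4")["pixels"].astype(int)
d=np.abs(a-b).sum(2)[215:300,220:310]>90
ys,xs=np.nonzero(d);print(d.sum()); 
for v in range(0,85,4): print(v+215,"".join("#" if d[v,u] else "." for u in range(0,90,2)), a[v+215,260])
E
```

```text
326
215 ............................................. [157 145 132]
219 #............................................ [153 141 125]
223 ............................................. [76 71 66]
227 ............................................. [78 71 67]
231 ............................................. [100  93  88]
235 ...................######.................... [156 107  48]
239 ..................########................... [90 61 26]
243 ..................#######.................... [154 106  48]
247 ...................#######................... [104  71  33]
251 ...................#######................... [98 65 29]
255 ....................######................... [101  69  32]
259 ......................#...................... [26 20 16]
263 ............................................. [31 29 27]
267 ............................................. [32 27 27]
271 ............................................. [33 30 27]
275 ............................................. [30 30 28]
279 ............................................. [32 29 27]
283 ............................................. [33 32 27]
287 ............................................. [226 210 195]
291 ............................................. [89 80 72]
295 ............................................. [89 80 73]
299 ............................................. [60 44 38]
```

```bash
python3 - <<'E'
from h import *
c=cam("s4")
print(at_z(c,265.6,244.5,.025), "ends",at_z(c,266,232,.025),at_z(c,266,257,.025))
k=lambda p:proj(c,p)+[.4,1.5]
print("hanging sleeve ends would be",k([.6325,-.161,.109]),k([.6606,-.159,.056]))
print("tray corners",[at_z(c,u,v,.035).round(3) for u,v in ((229,235),(285,222),(305,275),(245,290))])
go([.558-.4685*.12,-.166-.0303*.12,.2434+.883*.12])
E
```

```text
[ 0.62461567 -0.15450622  0.025     ] ends [ 0.59010953 -0.14740665  0.025     ] [ 0.65818845 -0.15959075  0.025     ]
hanging sleeve ends would be [260.26601505 227.20014973] [265.65637859 251.57845254]
tray corners [array([ 0.585, -0.231,  0.035]), array([ 0.58 , -0.1  ,  0.035]), array([ 0.731, -0.087,  0.035]), array([ 0.735, -0.217,  0.035])]
t 12.25 tcp [ 0.5601 -0.1661  0.2435] rot [-179.99   -0.      3.74] w 0.028836776131542785 F [ 2.6  0.6 -5.1]
shift [-0.0584 -0.0003 -0.1059] spin None
```

```bash
cat > blob.py <<'E'
from plant import cams
from h import *
a=cams.capture("scene")["pixels"].astype(int); b=cam("scene0")["pixels"].astype(int)
A=a[228:285,235:300]; d=(np.abs(A-b[228:285,235:300]).sum(2)>60)&(A[...,0]-A[...,2]>35)
v,u=np.nonzero(d); print("n",d.sum(),"cent",u.mean()+235,v.mean()+228,"u",u.min()+235,u.max()+235,"v",v.min()+228,v.max()+228)
for r in range(0,40,2): print(r+228,"".join("#" if x else "." for x in d[r]))
E
python3 blob.py
```

```text
n 354 cent 263.20338983050846 245.76553672316385 u 255 271 v 233 259
228 .................................................................
230 .................................................................
232 .................................................................
234 ........................#########................................
236 .....................##############..............................
238 ....................################.............................
240 ....................################.............................
242 .....................##############..............................
244 .....................###############.............................
246 .....................###############.............................
248 ......................##############.............................
250 ......................##############.............................
252 ......................###############............................
254 .......................##############............................
256 ........................############.............................
258 .........................#########...............................
260 .................................................................
262 .................................................................
264 .................................................................
266 .................................................................
```

Emit:
drive_tool([
  {"fingers":-1,"x":0.0015,"y":0,"z":0.003,"spin":0},
  {"fingers":-1,"x":0.002,"y":0,"z":0.0045,"spin":0},
  {"fingers":-1,"x":0.002,"y":0,"z":0.0045,"spin":0},
])

```text
time_s: 12.68
tcp_pos: [0.5621, -0.166, 0.2389]
eef_rot: [-180.0, 0.0, 3.7]
contact_force: [2.5, -0.3, -4.8]
gripper_width: 0.0288
gripper_force: 54.8
```

```bash
python3 blob.py
```

```text
n 350 cent 263.0657142857143 245.75714285714287 u 255 271 v 233 259
228 .................................................................
230 .................................................................
232 .................................................................
234 .......................##########................................
236 .....................##############..............................
238 ....................###############..............................
240 ....................###############..............................
242 ....................###############..............................
244 .....................##############..............................
246 .....................###############.............................
248 ......................##############.............................
250 ......................##############.............................
252 ......................###############............................
254 .......................##############............................
256 ........................############.............................
258 ..........................########...............................
260 .................................................................
262 .................................................................
264 .................................................................
266 .................................................................
```

The blob is unchanged when the drift moves, so the sleeve lies free in the tray at about (0.625,−0.155), with an outline about 60 mm long. Withdraw along the axis.

Emit:
drive_tool([
  {"fingers":-1,"x":-0.0055,"y":0,"z":-0.0105,"spin":0},
  {"fingers":-1,"x":-0.0125,"y":0,"z":-0.0235,"spin":0},
  {"fingers":-1,"x":-0.0195,"y":0,"z":-0.0365,"spin":0},
  {"fingers":-1,"x":-0.0265,"y":0,"z":-0.05,"spin":0},
  {"fingers":-1,"x":-0.0335,"y":0,"z":-0.063,"spin":0},
  {"fingers":-1,"x":-0.0405,"y":0,"z":-0.0765,"spin":0},
  {"fingers":-1,"x":-0.0475,"y":0,"z":-0.0895,"spin":0},
  {"fingers":-1,"x":-0.0565,"y":0,"z":-0.1065,"spin":0},
  {"fingers":-1,"x":-0.0565,"y":0,"z":-0.136,"spin":0},
  {"fingers":-1,"x":-0.0565,"y":0,"z":-0.136,"spin":0},
])

```text
time_s: 13.98
tcp_pos: [0.5061, -0.17, 0.378]
eef_rot: [180.0, -0.2, 3.7]
contact_force: [0.8, -0.1, -4.4]
gripper_width: 0.0292
gripper_force: 54.9
```

Emit:
drive_tool([
  {"fingers":-1,"x":0.01,"y":-0.04,"z":0,"spin":0},
  {"fingers":-1,"x":0.03,"y":-0.1,"z":0,"spin":0},
  {"fingers":-1,"x":0.05,"y":-0.16,"z":0,"spin":0},
  {"fingers":-1,"x":0.0565,"y":-0.22,"z":0,"spin":0},
  {"fingers":-1,"x":0.0565,"y":-0.27,"z":0,"spin":0},
  {"fingers":-1,"x":0.0565,"y":-0.3,"z":0,"spin":0},
  {"fingers":-1,"x":0.0565,"y":-0.315,"z":0,"spin":0},
  {"fingers":-1,"x":0.0565,"y":-0.315,"z":0.04,"spin":0},
  {"fingers":-1,"x":0.0565,"y":-0.315,"z":0.077,"spin":0},
  {"fingers":-1,"x":0.0565,"y":-0.315,"z":0.077,"spin":0},
])

```text
time_s: 15.22
tcp_pos: [0.5395, 0.147, 0.2949]
eef_rot: [179.8, 0.4, 3.7]
contact_force: [0.3, 0.1, -2.8]
gripper_width: 0.0292
gripper_force: 54.9
```

```bash
python3 - <<'E'
from h import *
from plant import cams
import pickle
go([.5418,.148,.288],3.7)
c=cams.capture("scene");pickle.dump(c,open("pics/s5.pkl","wb"))
a=c["pixels"].astype(int);b=cam("s2")["pixels"].astype(int)
k=lambda p:proj(c,p)+[.4,1.5]
H=np.array([.6273,.1535,.127]);t=np.radians(28);x=np.array([.9979,.0645,0]);A=-np.sin(t)*x+[0,0,np.cos(t)]
print("hole",k(H),"tip expected",k(H+.02*A), "collar",k(H+.139*A),"handletop",k(H+.2085*A))
d=np.abs(a-b).sum(2)>70
for v in range(100,215,3): print(v,"".join("#" if d[v,u] else "." for u in range(365,430)))
E
```

```text
t 15.225 tcp [0.5395 0.147  0.2949] rot [179.84   0.38   3.69] w 0.029167439254241482 F [ 0.3  0.1 -2.8]
shift [ 0.0024 -0.0009  0.0069] spin -0.0001352277240681734
hole [399.59071265 192.77373104] tip expected [398.93105546 184.43293666] collar [394.78093841 131.95829808] handletop [392.16300475  98.85679246]
100 ............################################.....................
103 .............#############################.......................
106 ...............#####################.............................
109 .....................###############.............................
112 ......................###############............................
115 ......................###############............................
118 ......................###############............................
121 ......................###############............................
124 ...................########################......................
127 ................###########################......................
130 ................###########################......................
133 ..............
[... 1241 characters left out ...]

187 ............###############......................................
190 .................................................................
193 .................................................................
196 .................................................................
199 .................................................................
202 .................................................................
205 .................................................................
208 .................................................................
211 .................................................................
214 .................................................................
```

The collar at about (394,129) and tip at about (397,180) match the expected tilted pose over the hole. Lower along the drift's axis into the hole.

Emit:
drive_tool([
  {"fingers":-1,"x":0,"y":0,"z":0,"spin":0},
  {"fingers":-1,"x":0.006,"y":-0.001,"z":0.0105,"spin":0},
  {"fingers":-1,"x":0.0115,"y":-0.001,"z":0.021,"spin":0},
  {"fingers":-1,"x":0.0165,"y":-0.001,"z":0.0315,"spin":0},
  {"fingers":-1,"x":0.022,"y":-0.001,"z":0.0415,"spin":0},
  {"fingers":-1,"x":0.022,"y":-0.001,"z":0.0415,"spin":0},
])

```text
time_s: 16.02
tcp_pos: [0.5633, 0.1505, 0.2551]
eef_rot: [179.9, 0.1, 3.7]
contact_force: [0.0, -0.2, -3.3]
gripper_width: 0.0289
gripper_force: 54.9
```

Emit:
drive_tool([
  {"fingers":-1,"x":0.003,"y":0.001,"z":0.009,"spin":0},
  {"fingers":-1,"x":0.007,"y":0.001,"z":0.018,"spin":0},
  {"fingers":-1,"x":0.012,"y":0.001,"z":0.028,"spin":0},
  {"fingers":-1,"x":0.017,"y":0.001,"z":0.038,"spin":0},
  {"fingers":-1,"x":0.017,"y":0.001,"z":0.038,"spin":0},
  {"fingers":-1,"x":0.017,"y":0.001,"z":0.038,"spin":0},
])

```text
time_s: 16.77
tcp_pos: [0.5806, 0.1508, 0.2188]
eef_rot: [180.0, -0.0, 3.7]
contact_force: [-0.6, 0.8, -4.6]
gripper_width: 0.0292
gripper_force: 54.9
```

Emit:
drive_tool([
  {"fingers":-1,"x":0,"y":0,"z":0,"spin":0},
  {"fingers":-1,"x":0.01,"y":0,"z":0,"spin":0},
  {"fingers":-1,"x":0.02,"y":0,"z":0,"spin":0},
  {"fingers":-1,"x":0.03,"y":0,"z":0,"spin":0},
  {"fingers":-1,"x":0.04,"y":0,"z":0,"spin":0},
  {"fingers":-1,"x":0.05,"y":0,"z":0,"spin":0},
  {"fingers":-1,"x":0.056,"y":0,"z":0,"spin":0},
  {"fingers":-1,"x":0.056,"y":0,"z":0,"spin":0},
], newtons=14)

```text
time_s: 17.77
tcp_pos: [0.6366, 0.1544, 0.2183]
eef_rot: [180.0, 0.0, 3.7]
contact_force: [-0.3, -0.6, -4.6]
gripper_width: 0.0294
gripper_force: 14.0
```

Emit:
drive_tool([
  {"fingers":-1,"x":-0.003,"y":0,"z":0.009,"spin":0},
  {"fingers":-1,"x":-0.006,"y":0,"z":0.018,"spin":0},
  {"fingers":-1,"x":-0.008,"y":0,"z":0.027,"spin":0},
  {"fingers":-1,"x":-0.008,"y":0,"z":0.034,"spin":0},
  {"fingers":-1,"x":-0.008,"y":0,"z":0.039,"spin":0},
  {"fingers":-1,"x":-0.008,"y":0,"z":0.043,"spin":0},
  {"fingers":-1,"x":-0.008,"y":0,"z":0.043,"spin":0},
])

```text
time_s: 18.65
tcp_pos: [0.6283, 0.1539, 0.1753]
eef_rot: [180.0, 0.0, 3.7]
contact_force: [0.3, -0.5, -4.4]
gripper_width: 0.0295
gripper_force: 14.0
```

Emit:
drive_tool([
  {"fingers":-1,"x":0,"y":0,"z":0.003,"spin":0},
  {"fingers":-1,"x":0,"y":0,"z":0.005,"spin":0},
  {"fingers":-1,"x":0,"y":0,"z":0.005,"spin":0},
], newtons=8)

```text
time_s: 19.02
tcp_pos: [0.6301, 0.1542, 0.1725]
eef_rot: [-180.0, -0.2, 3.8]
contact_force: [3.2, -0.5, 4.1]
gripper_width: 0.0296
gripper_force: 8.0
```

The collar is on the rack. Open, then rise clear.

Emit:
drive_tool([
  {"fingers":0.2,"x":0,"y":0,"z":0,"spin":0},
  {"fingers":0.6,"x":0,"y":0,"z":0,"spin":0},
  {"fingers":1,"x":0,"y":0,"z":0,"spin":0},
  {"fingers":1,"x":0,"y":0,"z":0,"spin":0},
  {"fingers":1,"x":0,"y":0,"z":0,"spin":0},
  {"fingers":1,"x":0,"y":0,"z":0,"spin":0},
  {"fingers":1,"x":0,"y":0,"z":-0.03,"spin":0},
  {"fingers":1,"x":0,"y":0,"z":-0.08,"spin":0},
  {"fingers":1,"x":0,"y":0,"z":-0.13,"spin":0},
  {"fingers":1,"x":0,"y":0,"z":-0.15,"spin":0},
])

```text
time_s: 20.27
tcp_pos: [0.6293, 0.1541, 0.3246]
eef_rot: [-179.9, -0.3, 3.7]
contact_force: [0.9, 0.2, -0.8]
gripper_width: 0.0874
gripper_force: 0.0
```

Emit:
drive_tool([
  {"fingers":1,"x":-0.05,"y":0,"z":-0.02,"spin":0},
  {"fingers":1,"x":-0.1,"y":0,"z":-0.02,"spin":0},
  {"fingers":1,"x":-0.15,"y":0,"z":-0.02,"spin":0},
  {"fingers":1,"x":-0.15,"y":0,"z":-0.02,"spin":0},
  {"fingers":1,"x":-0.15,"y":0,"z":-0.02,"spin":0},
])

```text
time_s: 20.9
tcp_pos: [0.4788, 0.1443, 0.3412]
eef_rot: [-180.0, -0.1, 3.8]
contact_force: [0.0, 0.5, 0.4]
gripper_width: 0.0876
gripper_force: 0.0
```

```bash
python3 blob.py|head -1; python3 - <<'E'
from h import *
from plant import cams
a=cams.capture("scene")["pixels"].astype(int);b=cam("scene0")["pixels"].astype(int)
d=np.abs(a-b).sum(2)>90
print("diff rack scene",d[150:235,355:480].sum(),"jar",d[210:255,315:348].sum())
for v in range(144,232,3): print(v,"".join("#" if d[v,u] else "." for u in range(370,480)))
go([.6,.15,.3])
E
```

```text
n 348 cent 263.07471264367814 245.89367816091954 u 255 271 v 233 259
diff rack scene 178 jar 0
144 ..............................................................................................................
147 ..............................................................................................................
150 ..............................................................................................................
153 ..............................................................................................................
156 ..............................................................................................................
159 ..............................................................................................................
162 ..............................................................................................................
165 ..............................########........................................................................
168 .................................................................................
[... 1897 characters left out ...]
.......................................................................................
222 ..............................................................................................................
225 ..............................................................................................................
228 ..............................................................................................................
231 ..............................................................................................................
t 21.0 tcp [0.4793 0.1443 0.3404] rot [1.7998e+02 2.0000e-02 3.7200e+00] w 0.08788297162557622 F [-0.7 -0.2  0.1]
shift [0.1208 0.0022 0.0404] spin None
```

The drift hangs within about 1–2 px of its starting image, and the stout drift and jar are unchanged. The sleeve is still in the tray, so I'm handing in.

```bash
python3 -c "
from plant import r
print(r.close_job())"
```

```text
the job is handed in; nothing more can be done
None
```

I handed the job in at about 21 s: the sleeve lies in the tray, the long drift hangs back in its own hole, and the stout drift and jar show no change in the camera picture; no verdict was returned.

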